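# Roll the small wheel up into the bench stand and close the keeper

## Task

Roll the small wheel that stands in the mouth of the wheel stand up the ramp and over the top until it sits against the rubber stop: push it with the fingertips, staying behind it all the way up so that it neither runs free nor rolls back. Then push the keeper bar shut behind it, all the way across the stand. The wheel is only to be rolled, not gripped, lifted or tipped over, and leave the other things on the bench where they are.

Things in the scene. Friction and masses are not known exactly. Their poses are not given: they have to be found in the camera images.
- stand: bench wheel stand of bare metal, fixed to the bench. Origin on the bench; x is the way the wheel rolls in (mouth towards -x, stop at +x), y to the left of that, z up. Two guide rails with inner faces at y = -32 and +32 mm, 5 mm thick, run beside the ramp, 29 mm above it, then level at z = 60 beside the seat. Foot flanges reach to y = -59 and +59; two uprights behind the stop to z = 150
- ramp_toe (a point): lower end of the ramp, on its top, mid-width: x = -160, y = 0, z = 2 mm in the stand's frame. Before it the rails flare out to y = -51 and +51 at x = -226, in a mouth 30 mm high, with the bare bench as floor
- crest (a point): upper end of the ramp, mid-width: x = 30, y = 0, z = 30 mm in the stand's frame. The aluminium ramp, 64 mm wide, rises to it from the toe at 8.4 deg; beyond it the floor falls at 10 deg to the stop, so a wheel pushed over the crest rolls the last bit by itself and stays at the stop
- wheel: small black wheel, 150 mm in diameter, 50 mm wide, solid rubber tyre, light metal spokes, 0.5 to 1 kg, free to roll; stands upright on the bench in the stand's mouth. Origin at its middle; y is its axle, the other axes turn with it. Seated at the stop its middle is at x = 71, y = 0, z = 100 mm in the stand's frame. Push it below axle height: a finger rubbing higher up brakes it
- stop_face (a point): middle of the rubber stop's face, 100 mm above the bench, at x = 146, y = 0 in the stand's frame; the face is 62 mm wide and 56 mm high and looks towards the mouth
- keeper (a joint): angle of the keeper bar about its upright pivot: 0 = wide open, growing as it closes, 2.40 = fully shut at its end of travel, behind a seated wheel. At 0.83 the bar points straight back (-x of the stand); below that it slants outwards (to -y); at 2.40 it points to +y. It turns stiffly (1 to 2 N at the grip) and stays where it is left; shut, it clears a seated wheel by some 8 mm
- keeper_hinge (a point): point on the keeper's pivot axis at the height of the bar's centre line, at x = -14, y = -47, z = 75.5 mm in the stand's frame; its post is 20 mm thick and stands outside the rail
- keeper_grip (a point): middle of the black grip near the free end of the keeper bar, on its centre line, 98 mm from the pivot axis; bar 12 mm and grip 18 mm in diameter, level, the whole bar 122 mm long; it moves with the bar and passes over the rails
- bar_rest (a point): top of the dark block on which the shut bar lies, outside the +y rail: x = -12, y = 47, z = 64 mm in the stand's frame; 20 x 12 mm, with a tab up to z = 85 on its +x side
- spray_can: bystander: upright spray can, 65 mm in diameter, 200 mm high, origin under its base
- paste_tin: bystander: tub of tyre paste, 90 mm in diameter, 75 mm high, origin under its base
- socket: bystander: dark impact socket standing on end, 36 mm in diameter, 55 mm high, origin under its base
- tyre_lever: bystander: flat steel tyre lever lying beside the stand, 270 x 26 x 9 mm, length along its x, origin on the bench 5 mm from its middle
- mallet: bystander: rubber mallet lying on the bench, 280 mm long, length along its x
- bare_tyre: bystander: bare tyre lying flat, 150 mm outside, 96 mm inside, 50 mm high, origin under its middle
- bearing: bystander: ball bearing lying flat, 52 mm in diameter, 15 mm high, origin under its middle
There are look-alikes about, which are no part of the job. What is shaped like the wheel but blue is not meant.

How it is judged (in metres and radians):
On the way, in this order (a step that is already met when the one before it is completed fails the run):
1. the wheel is over the crest and at rest against the stop, the keeper still open (x of wheel in the frame of stand above 0.064 m and linear speed of wheel below 0.03 m/s and value of joint keeper below 1.6 rad), for 0.2 s.
2. the keeper bar is shut behind the wheel (value of joint keeper above 2.28 rad and x of wheel in the frame of stand above 0.064 m), for 0.2 s.
At the end, for the whole second after the job is handed in: the wheel rests upright in the seat beyond the crest within 7 mm of touching the stop, its axle within 0.2 rad of square to the stand, at rest (under 20 mm/s), and the keeper bar is shut (joint above 2.28 of 2.40) (all of step 2 and x of wheel in the frame of stand below 0.078 m and y of wheel in the frame of stand between -0.012 and 0.012 m and z of wheel in the frame of stand between 0.094 and 0.106 m and angle between the y axis of wheel and the y axis of stand, either way round below 0.2 rad and linear speed of wheel below 0.02 m/s).
It fails at once if the wheel ran free on the ramp: moving faster than 0.2 m/s, with no part of the robot against it, before it reached the crest (rolled back, or was knocked up) (x of wheel in the frame of stand between -0.168 and 0.02 m and linear speed of wheel above 0.2 m/s and contact force between each of the fingers, the arm and wheel below 0.02 N).
It fails at once if the wheel was taken between the fingers (the grasp point inside the wheel: under 78 mm from its middle and within 20 mm of its mid-plane) (distance between the grasp point and wheel below 0.078 m and y of the grasp point in the frame of wheel between -0.02 and 0.02 m).
It fails at once if the wheel was lifted: its middle rose 12 mm or more above where it rolls (z of wheel in the frame of stand above 0.118 m or (x of wheel in the frame of stand below -0.06 m and z of wheel in the frame of stand above 0.106 m) or (x of wheel in the frame of stand below -0.12 m and z of wheel in the frame of stand above 0.097 m) or (x of wheel in the frame of stand below -0.18 m and z of wheel in the frame of stand above 0.089 m)).
It fails at once if the wheel was tipped over (axle more than 0.35 rad from level) (angle between wheel's own y axis and vertical below 1.22 rad or angle between wheel's own y axis and vertical above 1.92 rad).
It fails at once if a bystander was moved by more than 30 mm (distance of any of spray_can, paste_tin, socket, tyre_lever, mallet, bare_tyre, bearing from where it was at the start of the episode above 0.03 m).
It also fails if it takes over 64 s, if anything falls off the work surface, if the arm or the gripper's body presses on something with over 40 N, if the wrist force passes 120 N, or if a joint passes its speed limit or range.

## Robot

A 6-joint arm with a two-finger parallel gripper is mounted at the origin on the work surface. World frame = base frame: x ahead of the robot, y to its left, z up, the work surface at z = 0. Lengths are in m, angles in degrees, forces in N, time in s.
With the tool pointing down it reaches from about 0.35 to 0.875 m from the base axis. Payload 4.2 kg.
Tool frame: the origin (TCP) lies midway between the tips of the shut fingers; the grasp point (between the pads) lies 19 mm behind it; z points along the fingers, x is the direction in which the jaws open and shut, and the axes are right-handed (so a half turn about z gives the same grasp; the last joint's range is limited). The gripper opens to 87 mm and grips with 3 to 60 N. Pads are 19 mm wide; open, the fingers measure 117 mm over their backs; the gripper's body (75 mm by 190 mm) begins 51 mm behind the grasp point.
Start: joints at [-49.87, 22.042, 0.453, 0, -68.411, -14.817], TCP at [0.267, -0.565, 0.223] pointing down, gripper open.
Joint ranges: [-179.83, 179.83], [-69.29, 118.12], [-61.27, 80.66], [-181.25, 117.63], [-171.15, -9.14], [-177.46, 177.46]. Speed limits (degrees/s): [159.86, 159.86, 180, 180, 180, 180].

## Interface

Orientations are given as a 3x3 rotation matrix whose columns are the frame's x, y, z axes.
In Python, from station import sense, capture, finish_job, find_in gives the robot as it stands.
- The arm moves only by the shell command python3 -m creep 'ROWS'. ROWS is JSON, a list of rows, each a list of 7 numbers: the shift along the tool's x, y, z in mm, then the turn, a rotation vector about the tool's x, y, z in degrees, then the opening, from 0 (shut) to 1 (fully open). A call has exactly 10 rows; each row shifts and turns the commanded pose from where the row before left it, along the tool's axes as they then stand; what a row does not reach is not made up. A row lasts 1/8 s, in which the tool goes at most 62.5 mm and 10.7 degrees, less where a joint would pass 70% of its speed; a pose out of reach is approached as far as the arm can. A call with a gripper value outside its range is refused whole. The fingers move at their own pace and stop on an object; the grip force is fixed at half the most. Time passes only in rows, so rows that do not move let the fingers close, or fill a call up. It gives the time, the measured TCP pose, the force and the opening at its end, in the units of the state.
- sense(): the state, without advancing time (a new reading comes with each control period).
- capture(name): name is "scene" or "top" or "wrist"; returns a dict with "color" (384x512x3 uint8, blue, green, red), "vertical_fov" (degrees; the focal length in pixels is half the picture's height over the tangent of half this angle, whatever the lens; pixels are square), "cx", "cy" (the principal point, pixels), "k1" (the pictures are not rectified: a ray, as slopes to the right and down, at radius r is drawn at 1 + k1 r^2 times it, then the intrinsics apply), "R" (3x3) and "t" (3): a world point X has camera coordinates R X + t. Camera axes: x right, y down, z forward; pixel columns grow to the right and rows downward; lengths in m; the calibration is good to about 2 mm. A picture is of the moment at which its call begins. There is no depth.
- finish_job(): hands the job in, once; it reports no verdict.
Trained networks look in the newest picture that a camera, given by its name, has taken for a name from the list of things; names that differ only in an ending like _2 or _b are one class to them, and where a whole thing is asked for, a point or a joint stands for the part that bears it (a point fixed in the world has none). Each returns a list of dicts, best first, with "p" (0 to 1); they miss things now and then, are a little off and sometimes report something else, mostly with a low value. They report only what shows in the picture. A call takes as long as a camera call. They do not tell look-alikes from the thing itself.
- find_in(camera, name): "xy" ([column, row] in pixels, amid what is visible of it).
The state is a dict: "time_s": time; "joints": joint angles; "joint_velocities": joint speeds; "effort": joint torques, N m; "tcp_pos": TCP position; "ee_rot": TCP orientation; "wrist_force": force on the tool from outside, world axes, zero at the start; "moment": the same for the moment, N m; "gripper_width": opening from 0.0 (shut) to 1.0 (fully open).
Only numpy, scipy, OpenCV 4.12 (cv2) and the standard library are available. Lean on these libraries where they do the work, as an engineer would, in place of code of your own. Each camera call takes 0.05 s, during which the arm holds its last target. There are 200 camera calls.

## Working session

There is one attempt and no reset: what is moved stays moved. The work goes in short steps, Python scripts to look and compute and a shell command to move; the robot and the scene stay as the last step left them, time stands still between calls to the robot, and variables do not carry over. Pictures are saved under pics/ and viewed, about 8 in all and at most 12, crops included, and the job is handed in when it is done.

```bash
ls; mkdir -p pics
cat > h.py <<'E'
import numpy as np, cv2
from station import sense, capture, finish_job, find_in
def K(c):
    f=192/np.tan(np.radians(c["vertical_fov"])/2); return f
def proj(c,X):
    X=np.atleast_2d(X); p=X@np.array(c["R"]).T+np.array(c["t"]); s=p[:,:2]/p[:,2:]
    r2=(s**2).sum(1,keepdims=True); return s*(1+c["k1"]*r2)*K(c)+[c["cx"],c["cy"]]
def ray(c,uv):
    d=(np.array(uv,float)-[c["cx"],c["cy"]])/K(c); s=d.copy()
    for _ in range(20): s=d/(1+c["k1"]*(s@s))
    R=np.array(c["R"]); o=-R.T@np.array(c["t"]); return o,R.T@np.array([s[0],s[1],1])
def atz(c,uv,z):
    o,d=ray(c,uv); return o+d*(z-o[2])/d[2]
E
python3 - <<'E'
from h import *
ims=[]
for n in("scene","top"):
    c=capture(n); cv2.imwrite(f"pics/{n}1.png",c["color"]); print(n,{k:np.round(v,3).tolist() for k,v in c.items() if k!="color"})
    for o in("stand","wheel","keeper","keeper_grip","spray_can","bar_rest","tyre_lever","paste_tin","socket","mallet","bare_tyre","bearing"):
        try: print(o,[(np.round(r["xy"]).tolist(),round(r["p"],2),np.round(atz(c,r["xy"],.05)[:2],3).tolist()) for r in find_in(n,o)[:3]])
        except Exception as e: print(o,e)
print(sense())
E
```

```text
pics
scene {'vertical_fov': 49.687, 'cx': 255.438, 'cy': 193.058, 'k1': 0.036, 'R': [[-0.667, 0.745, -0.009], [0.474, 0.416, -0.776], [-0.574, -0.522, -0.631]], 't': [0.378, -0.215, 1.701]}
stand [([279.0, 210.0], 0.87, [0.562, 0.096]), ([355.0, 228.0], 0.21, [0.475, 0.316])]
wheel [([169.0, 222.0], 0.95, [0.824, -0.121]), ([145.0, 181.0], 0.86, [0.746, -0.343]), ([236.0, 153.0], 0.7, [0.421, -0.229])]
keeper [([237.0, 195.0], 0.58, [0.594, -0.054])]
keeper_grip [([234.0, 194.0], 0.59, [0.596, -0.066])]
spray_can [([353.0, 228.0], 0.94, [0.479, 0.311]), ([236.0, 193.0], 0.44, [0.591, -0.064]), ([277.0, 207.0], 0.18, [0.553, 0.081])]
bar_rest [([279.0, 207.0], 0.77, [0.552, 0.087])]
tyre_lever [([286.0, 190.0], 0.66, [0.47, 0.052])]
paste_tin [([234.0, 195.0], 0.18, [0.601, -0.064])]
socket [([186.0, 199.0], 0.55, [0.719, -0.163])]
mallet [([193.0, 128.0], 0.57, [0.404, -0.485])]
bare_tyre [([161.0, 149.0], 0.95, [0.586, -0.46])]
bearing [([161.0, 146.0], 0.68, [0.575, -0.475]), ([403.0, 249.0], 0.58, [0.46, 0.46])]
top {'vertical_fov': 45.716, 'cx': 262.108, 'cy': 180.954, 'k1': -0.0
[... 1008 characters left out ...]
1501e-03,
       -6.84105740e+01, -1.48151377e+01]), 'joint_velocities': array([-0.07458806,  0.08714114, -0.03323987,  0.03997959, -0.00243128,
       -0.05109643]), 'effort': array([ 2.70644477e-06, -3.90467262e+01,  1.87612259e+01,  4.22453552e+00,
        1.53534027e-02, -2.03931387e-05]), 'tcp_pos': array([ 0.26722848, -0.56497651,  0.22253836]), 'ee_rot': array([[-4.27575821e-01,  9.03979489e-01, -2.71659551e-05],
       [ 9.03979489e-01,  4.27575821e-01,  1.90711242e-07],
       [ 1.17879046e-05, -2.44759227e-05, -1.00000000e+00]]), 'wrist_force': array([-0.43626871, -0.60523499, -0.5329846 ]), 'moment': array([0.00294691, 0.01400837, 0.06696982]), 'gripper_width': 0.9990278922947267}
```

Run:
```python
import cv2
a=cv2.imread("pics/scene1.png");b=cv2.imread("pics/top1.png")
cv2.imwrite("pics/a.png",cv2.resize(a[110:290,110:430],None,fx=2.5,fy=2.5,interpolation=2))
cv2.imwrite("pics/b.png",cv2.resize(b[70:290,90:440],None,fx=2.25,fy=2.25,interpolation=2))
```

```text
(no output)
```

View pics/a.png

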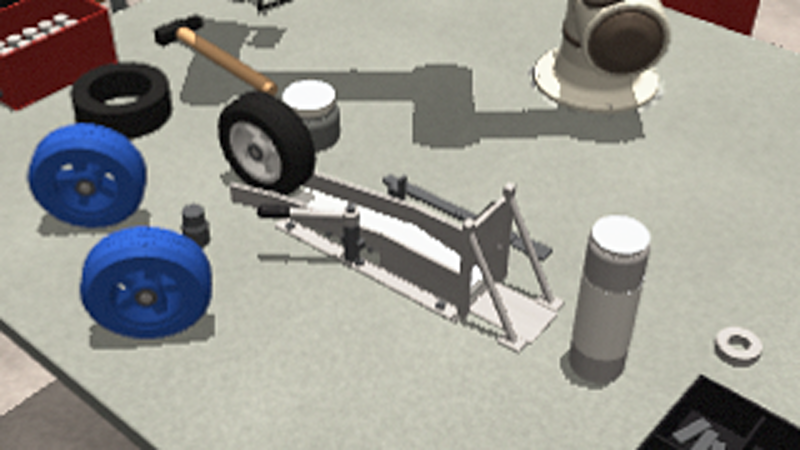

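View pics/b.png

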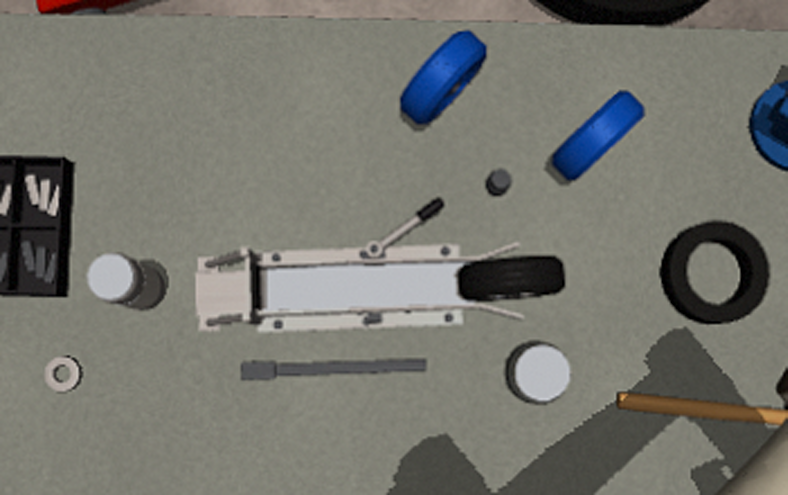

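The black wheel stands in the mouth at top px (317,193), scene px (216,168). Things that could be mistaken for it:
- Blue wheels at top px (284,101) and (354,135), plus one at the right edge. They are blue, so not meant.
- The flat bare tyre at top px (408,191).

The keeper is open on the far side (-y of the stand), with its grip at top px (281,163). Next I fit the stand pose and check it in a close crop.

```bash
cat >> h.py <<'E'
def stand_T(p): 
    c,s=np.cos(p[2]),np.sin(p[2]); return np.array([[c,-s,0],[s,c,0],[0,0,1]]),np.array([p[0],p[1],0])
def s2w(p,X): R,t=stand_T(p); return np.atleast_2d(X)@R.T+t
E
python3 - <<'E'
from h import *
from scipy.optimize import least_squares
ct,cs=capture("top"),capture("scene")
P=np.array([[-14,-47,86],[-12,47,64],[-226,-51,30],[-226,51,30]])/1e3
ut=np.array([[374,248],[369,319],[518,245],[522,317]])/2.25+[90,70]
us=np.array([[351,210],[397,190],[232,186]])/2.5+110
def res(q):
    p=q[:3]; return np.r_[(proj(ct,s2w(p,P))-ut).ravel(),(proj(cs,s2w(p,P[:3]))-us).ravel()]
r=least_squares(res,[.58,.05,1.57],loss="soft_l1"); p=r.x; print(p,np.round(res(p),1))
np.save("stand.npy",p)
# overlay
def draw(c,f,off,sz,name):
    im=cv2.resize(c["color"][off[1]:off[1]+sz[1],off[0]:off[0]+sz[0]],None,fx=f,fy=f,interpolation=2)
    def L(A,col):
        A=np.array(A)/1e3; A=np.concatenate([np.linspace(a,b,8) for a,b in zip(A[:-1],A[1:])])
        q=((proj(c,s2w(p,A))-off+.5)*f).astype(int); cv2.polylines(im,[q.reshape(-1,1,2)],False,col,1)
    for s in(-1,1): L([[-226,51*s,30],[-160,32*s,31],[30,32*s,59],[146,32*s,60]],(0,0,255))
    L([[146,-31,128],[146,31,128],[146,31,72],[146,-31,72],[146,-31,128]],(0,255,0))
    L([[-160,-32,2],[-160,32,2]],(0,255,0)); L([[30,-32,30],[30,32,30]],(255,0,0))
    L([[-14,-47,0],[-14,-47,86]],(0,255,255)); L([[-22,47,64],[-2,47,64]],(0,255,255))
    L([[-226,0,0],[146,0,0]],(255,0,255)); cv2.imwrite(name,im); return im
a=draw(ct,3.5,np.array([180,140]),(170,90),"x1.png");b=draw(cs,3.5,np.array([190,130]),(170,120),"x2.png")
cv2.imwrite("pics/c.png",np.vstack([a,b])[:735])
E
```

```text
[0.54332745 0.01238203 1.61839737] [-1.4  0.   1.1 -1.2 -0.6  0.3 -1.  -0.5 -0.3 -1.2 -0.1 -1.8 -0.1 -2.5]
```

View pics/c.png

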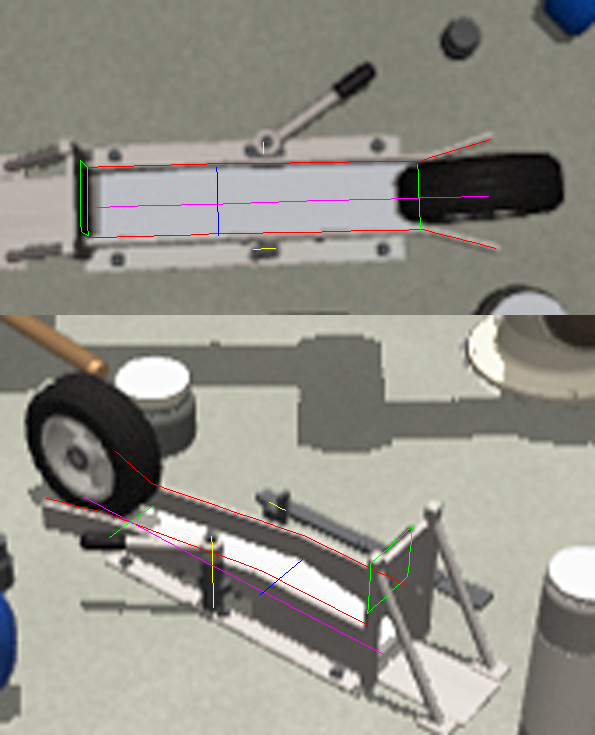

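The overlay matches the picture to about 1 px (3 mm). I'll refine the stand with its flange edges, fit the wheel's outline, and work out the first reach.

Run:
```python
from h import *
from scipy.optimize import least_squares
ct,cs=capture("top"),capture("scene"); p0=np.load("stand.npy")
P=np.array([[-14,-47,86],[-12,47,64],[-226,-51,30],[-226,51,30]])/1e3
ut=np.array([[266,143],[262,252],[491,135],[496,248]])/3.5+[180,140]-.4
us=np.array([[351,210],[397,188],[232,186]])/2.5+110
fl=[(-59,[(100,146),(398,135)]),(59,[(90,270),(404,257)])]
def res(p):
    r=[(proj(ct,s2w(p,P))-ut).ravel(),.5*(proj(cs,s2w(p,P[:3]))-us).ravel()]
    for y,q in fl:
        for a in q:
            w=atz(ct,np.array(a)/3.5+[180,140]-.4,.003); R,t=stand_T(p); r.append([((w-t)@R)[1]*1e3/3-y/3])
    return np.concatenate(r)
r=least_squares(res,p0,loss="soft_l1"); p=r.x; print("stand",p,np.round(res(p),1)); np.save("stand.npy",p)
# wheel silhouette fit
def mask(c,box):
    im=c["color"]; m=np.zeros(im.shape[:2],np.uint8); x0,y0,x1,y1=box
    m[y0:y1,x0:x1]=(im[y0:y1,x0:x1].max(2)<48)*1
    n,l,s,_=cv2.connectedComponentsWithStats(m); k=1+s[1:,4].argmax(); return (l==k),s[k]
th=np.linspace(0,2*np.pi,90,endpoint=False)
prof=[(75,.017),(75,-.017),(70,.025),(70,-.025)]
def pts(q):
    A=np.concatenate([np.c_[r/1e3*np.cos(th),0*th+y,r/1e3*np.sin(th)] for r,y in prof])
    c,s=np.cos(q[2]),np.sin(q[2]); return A@np.array([[c,-s,0],[s,c,0],[0,0,1]]).T+[q[0],q[1],.075]
ang=np.linspace(0,2*np.pi,36,endpoint=False); D=np.c_[np.cos(ang),np.sin(ang)]
obs=[]
for c,box in((ct,(285,175,350,208)),(cs,(192,140,240,192))):
    m,s=mask(c,box); print("comp",s); ys,xs=np.nonzero(m); obs.append((c,(np.c_[xs,ys]@D.T).max(0)+.4))
def rw(q): return np.concatenate([((proj(c,pts(q))@D.T).max(0)-o) for c,o in obs])
for use in(obs,obs[:1],obs[1:]):
    o_=obs; obs=use; r=least_squares(rw,[.55,-.19,p[2]],loss="soft_l1"); obs=o_
    R,t=stand_T(p); print("wheel",np.round(r.x,4),"in stand mm",np.round(1e3*((np.r_[r.x[:2],0]-t)@R),1),"yaw",np.degrees(r.x[2]-p[2]),r.cost)
for n,c,u,z in(("grip",ct,(355/3.5+180,80/3.5+140),.0755),):
    g=(atz(c,u,z)-t)@R; print(n,g*1e3,"bar dir",np.degrees(np.arctan2(g[1]+.047,g[0]+.014)))
s=sense();print(s["time_s"])
```

```text
stand [0.54331294 0.01216287 1.62609146] [-0.8 -0.2  0.8 -1.  -0.4  0.5 -0.2 -0.6 -0.2 -0.6 -0.1 -0.5 -0.2 -1.1
  0.1 -0.  -0.3 -0.7]
comp [294 184  47  20 766]
comp [198 147  38  41 789]
wheel [ 0.5535 -0.1938  1.6355] in stand mm [-206.2    1.2    0. ] yaw 0.5405583835040673 24.364835480757517
wheel [ 0.5534 -0.1954  1.6591] in stand mm [-207.8    1.4    0. ] yaw 1.891028223535582 11.535736224025692
wheel [ 0.5553 -0.1908  1.5817] in stand mm [-203.3   -0.8    0. ] yaw -2.544355647171227 7.721844749341489
grip [-100.50936371 -100.70562309   75.5       ] bar dir -148.16769799379475
1.5
```

```bash
cat >> h.py <<'E'
from scipy.spatial.transform import Rotation as Ro
def Rt(head,tilt):  # head: push heading in stand frame deg
    p=np.load("stand.npy"); a=p[2]+np.radians(head); t=np.radians(tilt)
    z=np.array([np.cos(a)*np.sin(t),np.sin(a)*np.sin(t),-np.cos(t)]); x=np.array([-np.sin(a),np.cos(a),0])
    return np.c_[x,np.cross(z,x),z]
def where():
    p=np.load("stand.npy"); R,t=stand_T(p); s=sense(); return 1e3*((s["tcp_pos"]-t)@R)
def plan(Xmm,head,tilt):
    p=np.load("stand.npy"); s=sense(); E=s["ee_rot"]; X=s2w(p,np.array(Xmm)/1e3)[0]; G=Rt(head,tilt)
    d=X-s["tcp_pos"]; rv=Ro.from_matrix(E.T@G).as_rotvec(degrees=True)
    print("t",round(s["time_s"],2),"now(stand)",np.round(where(),1),"| shift tool now",np.round(1e3*E.T@d,1),"| turn",np.round(rv,2),"| shift in final axes",np.round(1e3*G.T@d,1),"F",np.round(s["wrist_force"],1))
E
python3 - <<'E'
from h import *
plan([-350,0,150],0,35)
E
```

```text
t 1.5 now(stand) [-561.   307.6  222.6] | shift tool now [ 79.5 364.4  72.6] | turn [-30.76  20.69 -65.63] | shift in final axes [-307.6  131.2  180.5] F [-0.9 -0.5  0.5]
```

```bash
python3 -m creep '[[8,36.4,7.3,0,0,0,0],[8,36.4,7.3,0,0,0,0],[8,36.4,7.3,0,0,0,0],[8,36.4,7.3,0,0,0,0],[8,36.4,7.3,0,0,0,0],[8,36.4,7.3,0,0,0,0],[8,36.4,7.3,0,0,0,0],[8,36.4,7.3,0,0,0,0],[8,36.4,7.3,0,0,0,0],[8,36.4,7.3,0,0,0,0]]'
python3 -m creep '[[0,0,0,-3.08,2.07,-6.56,0],[0,0,0,-3.08,2.07,-6.56,0],[0,0,0,-3.08,2.07,-6.56,0],[0,0,0,-3.08,2.07,-6.56,0],[0,0,0,-3.08,2.07,-6.56,0],[0,0,0,-3.08,2.07,-6.56,0],[0,0,0,-3.08,2.07,-6.56,0],[0,0,0,-3.08,2.07,-6.56,0],[0,0,0,-3.08,2.07,-6.56,0],[0,0,0,-3.08,2.07,-6.56,0]]'
python3 - <<'E'
from h import *
plan([-310,0,46],0,35)
c=capture("scene");cv2.imwrite("pics/d.png",cv2.resize(c["color"][60:260,110:350],None,fx=3,fy=3))
E
```

```text
time_s: 2.75
tcp_pos: [0.5631, -0.3362, 0.1494]
ee_rot: [[-0.428, 0.904, 0.0], [0.904, 0.428, -0.0], [-0.0, 0.0, -1.0]]
wrist_force: [-0.2, 0.0, 0.5]
gripper_width: 0.019
time_s: 4.0
tcp_pos: [0.562, -0.3373, 0.1495]
ee_rot: [[-0.998, -0.048, -0.032], [-0.058, 0.816, 0.575], [-0.001, 0.575, -0.818]]
wrist_force: [0.6, 0.2, -0.6]
gripper_width: 0.008
t 4.0 now(stand) [-350.     0.7  149.5] | shift tool now [ -0.6 -26.8 107.7] | turn [ 0.13 -0.02  0.18] | shift in final axes [ -0.7 -26.6 107.7] F [ 0.6  0.2 -0.6]
```

View pics/d.png

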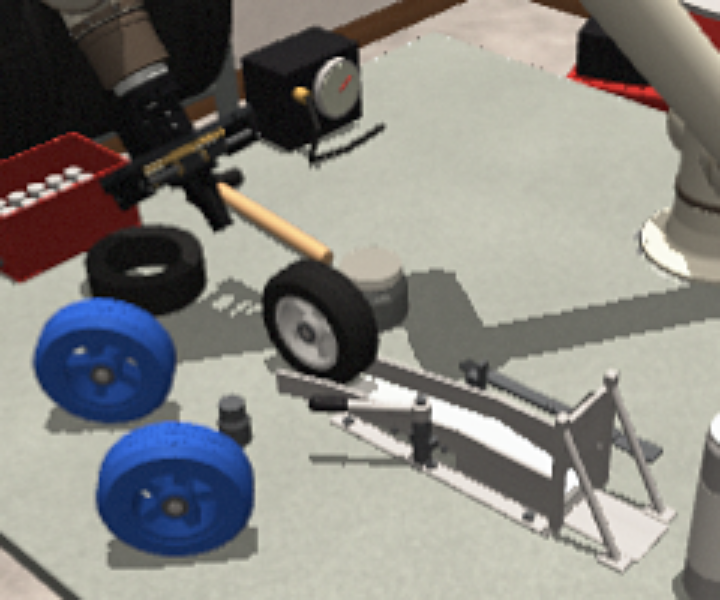

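The wheel, the mouth and the keeper are unchanged (wheel at crop (320,320)). The gripper is behind the wheel with its fingers tilted towards it, at crop (210,205). Now I lower it behind the wheel.

```bash
python3 -m creep '[[0,-3.3,13.4,0,0,0,0],[0,-3.3,13.4,0,0,0,0],[0,-3.3,13.4,0,0,0,0],[0,-3.3,13.4,0,0,0,0],[-0.7,-3.3,13.4,0,0,0.2,0],[0,-3.3,13.4,0,0,0,0],[0,-3.3,13.4,0,0,0,0],[0,-3.3,13.4,0,0,0,0],[0,4.1,2.9,0,0,0,0],[0,4.1,2.9,0,0,0,0]]'
python3 -m creep '[[0,4.1,2.9,0,0,0,0],[0,4.1,2.9,0,0,0,0],[0,4.1,2.9,0,0,0,0],[0,4.1,2.9,0,0,0,0],[0,4.1,2.9,0,0,0,0],[0,4.1,2.9,0,0,0,0],[0,4.1,2.9,0,0,0,0],[0,4.1,2.9,0,0,0,0],[0,0,0,0,0,0,0],[0,0,0,0,0,0,0]]'
cat >> h.py <<'E'
th=np.linspace(0,2*np.pi,90,endpoint=False)
def wheel_scene(x0):
    # fit wheel x,y (stand) by scene silhouette upper part; z from floor model
    pass
E
python3 - <<'E'
from h import *
plan([-260,0,46],0,35)
c=capture("scene");cv2.imwrite("pics/e1.png",c["color"]);a=cv2.resize(c["color"][110:230,170:310],None,fx=4,fy=4)
c=capture("top");cv2.imwrite("pics/e2.png",c["color"]);b=cv2.resize(c["color"][150:230,220:360],None,fx=4,fy=4)
cv2.imwrite("pics/e.png",cv2.resize(np.vstack([a,b]),None,fx=.75,fy=.75))
E
```

```text
time_s: 5.3
tcp_pos: [0.5603, -0.287, 0.0468]
ee_rot: [[-0.999, -0.042, -0.031], [-0.052, 0.818, 0.573], [0.001, 0.574, -0.819]]
wrist_force: [0.2, 0.3, -0.0]
gripper_width: 0.005
time_s: 6.55
tcp_pos: [0.558, -0.247, 0.0463]
ee_rot: [[-0.999, -0.041, -0.031], [-0.052, 0.818, 0.573], [0.002, 0.574, -0.819]]
wrist_force: [-0.7, -0.7, 0.0]
gripper_width: 0.006
t 6.55 now(stand) [-259.6   -0.4   46.3] | shift tool now [ 0.4 -0.5  0. ] | turn [ 0.03  0.03 -0.22] | shift in final axes [ 0.4 -0.5  0.1] F [-0.7 -0.7  0. ]
```

View pics/e.png

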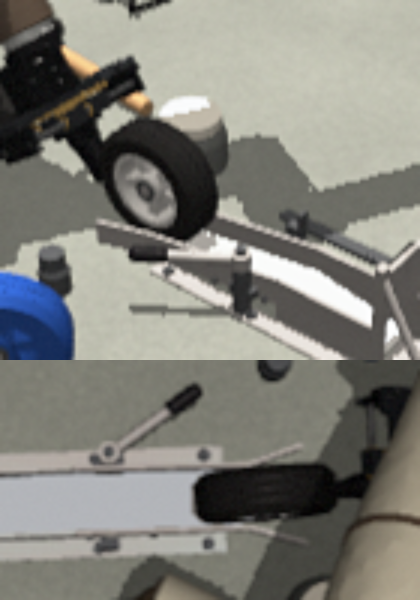

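The fingertips are against the tyre, central and below the axle, and the wheel is square in the mouth. Now I roll it up the ramp.

```bash
python3 -m creep '[[0.4,6.5,4.6,0,0,0,0],[0,6.5,4.6,0,0,0,0],[0,7.2,3.6,0,0,0,0],[0,7.2,3.6,0,0,0,0],[0,7.2,3.6,0,0,0,0],[0,7.2,3.6,0,0,0,0],[0,7.2,3.6,0,0,0,0],[0,7.2,3.6,0,0,0,0],[0,7.2,3.6,0,0,0,0],[0,7.2,3.6,0,0,0,0]]'
python3 - <<'E'
from h import *
plan([-180,0,56.5],0,35)
c=capture("scene");cv2.imwrite("pics/f1.png",c["color"]);a=cv2.resize(c["color"][110:230,170:310],None,fx=4,fy=4)
c=capture("top");cv2.imwrite("pics/f2.png",c["color"]);b=cv2.resize(c["color"][150:230,220:360],None,fx=4,fy=4)
cv2.imwrite("pics/f.png",cv2.resize(np.vstack([a,b]),None,fx=.75,fy=.75))
E
```

```text
time_s: 7.9
tcp_pos: [0.5535, -0.1673, 0.056]
ee_rot: [[-0.999, -0.042, -0.031], [-0.052, 0.818, 0.573], [0.002, 0.574, -0.819]]
wrist_force: [0.1, -3.9, 0.8]
gripper_width: 0.008
t 7.9 now(stand) [-179.8   -0.3   56. ] | shift tool now [ 0.3  0.1 -0.6] | turn [-0.    0.04 -0.21] | shift in final axes [ 0.3  0.1 -0.6] F [ 0.1 -3.9  0.8]
```

View pics/f.png

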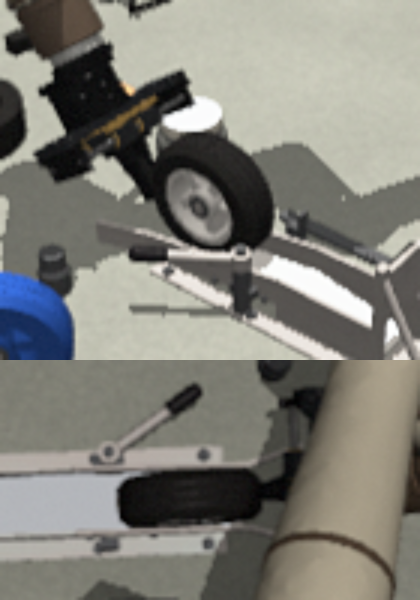

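The wheel is on the ramp, straight between the rails with the fingertips behind it (3.9 N). Continuing.

```bash
python3 -m creep '[[0.3,7.2,3.6,0,0,-0.2,0],[0,7.2,3.6,0,0,0,0],[0,7.2,3.6,0,0,0,0],[0,7.2,3.6,0,0,0,0],[0,7.2,3.6,0,0,0,0],[0,7.2,3.6,0,0,0,0],[0,7.2,3.6,0,0,0,0],[0,7.2,3.6,0,0,0,0],[0,7.2,3.6,0,0,0,0],[0,7.2,3.6,0,0,0,0]]'
python3 - <<'E'
from h import *
plan([-100,0,68.5],0,35)
c=capture("scene");cv2.imwrite("pics/g1.png",c["color"]);a=cv2.resize(c["color"][110:230,170:310],None,fx=4,fy=4)
c=capture("top");b=cv2.resize(c["color"][150:230,220:360],None,fx=4,fy=4)
cv2.imwrite("pics/g.png",cv2.resize(np.vstack([a,b]),None,fx=.75,fy=.75))
E
```

```text
time_s: 9.25
tcp_pos: [0.5488, -0.0875, 0.0678]
ee_rot: [[-0.998, -0.045, -0.031], [-0.055, 0.818, 0.573], [-0.0, 0.574, -0.819]]
wrist_force: [1.9, -4.7, 2.2]
gripper_width: 0.004
t 9.25 now(stand) [-99.8   0.1  67.8] | shift tool now [-0.1  0.2 -0.7] | turn [ 0.03  0.02 -0.02] | shift in final axes [-0.1  0.2 -0.7] F [ 1.9 -4.7  2.2]
```

View pics/g.png

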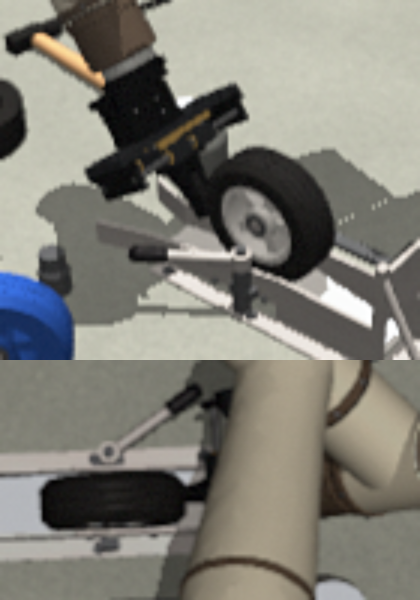

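```bash
python3 -m creep '[[0,7.2,3.4,0,0,0,0],[0,7.2,3.6,0,0,0,0],[0,7.2,3.6,0,0,0,0],[0,7.2,3.6,0,0,0,0],[0,7.2,3.6,0,0,0,0],[0,3.6,1.8,0,0,0,0],[0,3.3,2.3,0,0,0,0],[0,3.3,2.3,0,0,0,0],[0,3.3,2.3,0,0,0,0],[0,3.3,2.3,0,0,0,0]]'
python3 - <<'E'
from h import *
plan([-40,0,75],0,35)
c=capture("scene");cv2.imwrite("pics/i1.png",c["color"])
p=np.load("stand.npy")
print(proj(c,s2w(p,np.array([[.04,0,.105],[.071,0,.1],[.03,0,.105]]))), [ (r["xy"],r["p"]) for r in find_in("scene","wheel")])
E
```

```text
time_s: 10.6
tcp_pos: [0.5454, -0.0278, 0.0743]
ee_rot: [[-0.998, -0.045, -0.032], [-0.055, 0.817, 0.574], [0.0, 0.574, -0.819]]
wrist_force: [0.4, 0.1, -0.3]
gripper_width: 0.002
t 10.6 now(stand) [-40.    0.1  74.3] | shift tool now [-0.1  0.4 -0.6] | turn [ 0.06 -0.   -0.03] | shift in final axes [-0.1  0.4 -0.6] F [ 0.4  0.1 -0.3]
[[272.87180236 187.3489227 ]
 [280.86258971 192.44104059]
 [270.31875594 186.13101617]] [([144.1, 177.9], 0.97), ([170.8, 219.1], 0.9), ([187.8, 201.3], 0.73), ([276.4, 187.7], 0.58)]
```

```bash
python3 -m creep '[[0,0.4,-18,0,0,0,0],[0,0.4,-18,0,0,0,0],[0,0.4,-18,0,0,0,0],[0,0.4,-18,0,0,0,0],[-25,0,0,0,0,0,0],[-25,0,0,0,0,0,0],[-25,0,0,0,0,0,0],[-25,0,0,0,0,0,0],[-25,0,0,0,0,0,0],[-25,0,0,0,0,0,0]]'
python3 - <<'E'
from h import *
plan([-68,-150,71],0,35)
c=capture("scene");a=cv2.resize(c["color"][110:240,170:330],None,fx=4,fy=4)
p=np.load("stand.npy")
for X in ([.071,0,.1],):
    A=np.c_[.075*np.cos(th)+X[0],0*th-.025,.075*np.sin(th)+X[2]]; q=((proj(c,s2w(p,A))-[170,110]+.5)*4).astype(int); cv2.polylines(a,[q.reshape(-1,1,2)],True,(0,0,255),1)
cv2.imwrite("pics/j.png",a)
piv=np.array([-14,-47]); r=94; prev=None
for qd in (12,15.8,30,45,60,75,90,105,120,130,137.5,140):
    d=np.radians(227.6-qd); u=np.array([np.cos(d),np.sin(d)]); n=np.array([u[1],-u[0]])
    F=piv+r*u-n*(9+8*abs(n[0])+15*abs(n[1])); print(qd,np.round(F,1))
E
```

```text
time_s: 11.95
tcp_pos: [0.6983, -0.0607, 0.1351]
ee_rot: [[-0.999, -0.045, -0.031], [-0.054, 0.818, 0.573], [-0.0, 0.574, -0.819]]
wrist_force: [0.0, 0.4, -0.4]
gripper_width: 0.003
t 11.95 now(stand) [ -81.4 -150.7  135.1] | shift tool now [  0.8 -25.8  60.1] | turn [ 0.02  0.05 -0.03] | shift in final axes [  0.7 -25.8  60.1] F [ 0.   0.4 -0.4]
12 [ -75.4 -122.7]
15.8 [ -80.2 -118.6]
30 [-95.8 -99.9]
45 [-106.8  -75.6]
60 [-111.3  -51.6]
75 [-109.4  -26.8]
90 [-100.6   -2.4]
105 [-84.7  19.4]
120 [-62.6  36.2]
130 [-45.2  43.7]
137.5 [-31.2  47. ]
140 [-27.7  47.7]
```

View pics/j.png

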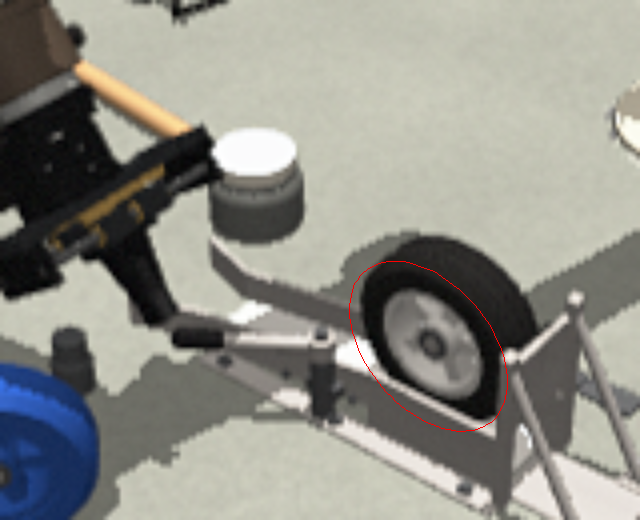

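The wheel is seated: its hub at crop (432,345) falls on the predicted outline's centre for x = 71 mm. Next I lower the fingers behind the keeper bar and sweep it round.

```bash
python3 -m creep '[[0,-5.2,12,0,0,0,0],[0,-5.2,12,0,0,0,0],[0,-5.2,12,0,0,0,0],[0,-5.2,12,0,0,0,0],[0,-5.2,12,0,0,0,0],[5.6,-2,-1.4,0,0,0,0],[5.6,-2,-1.4,0,0,0,0],[5.6,-2,-1.4,0,0,0,0],[5.6,-2,-1.4,0,0,0,0],[5.6,-2,-1.4,0,0,0,0]]'
python3 - <<'E'
from h import *
plan([-96,-100,71],0,35)
c=capture("scene");cv2.imwrite("pics/k.png",cv2.resize(c["color"][110:240,170:330],None,fx=4,fy=4))
E
```

```text
time_s: 13.25
tcp_pos: [0.6692, -0.061, 0.0706]
ee_rot: [[-0.999, -0.045, -0.031], [-0.055, 0.818, 0.573], [-0.001, 0.574, -0.819]]
wrist_force: [-0.2, -0.2, 0.7]
gripper_width: 0.006
t 13.25 now(stand) [ -80.  -121.7   70.6] | shift tool now [ 21.6 -12.9  -9.5] | turn [ 0.03  0.05 -0.01] | shift in final axes [ 21.7 -12.9  -9.5] F [-0.2 -0.2  0.7]
```

View pics/k.png

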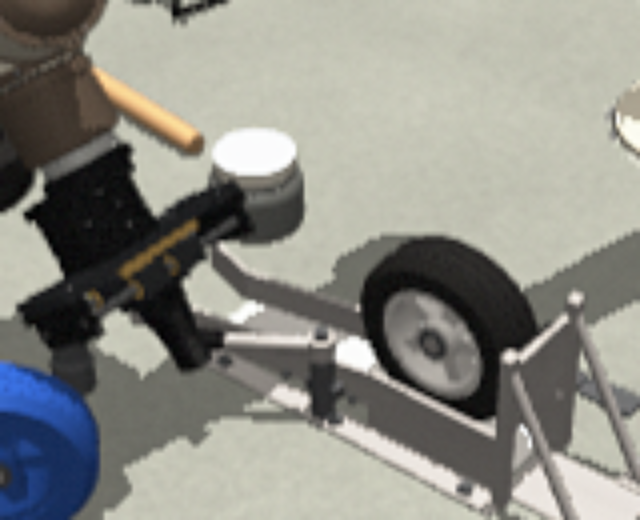

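The fingers are on the outer side of the grip, ready to push.

```bash
python3 -m creep '[[5.5,-3.3,-2.3,0,0,0,0],[5.5,-3.3,-2.3,0,0,0,0],[5.5,-3.3,-2.3,0,0,0,0],[5.5,-3.3,-2.3,0,0,0,0],[6,-2.2,-1.6,0,0,0,0],[6,-2.2,-1.6,0,0,0,0],[6,-2.2,-1.6,0,0,0,0],[6,-2.2,-1.6,0,0,0,0],[6,-0.8,-0.6,0,0,0,0],[6,-0.8,-0.6,0,0,0,0]]'
python3 - <<'E'
from h import *
plan([-111,-52,71],0,35)
E
python3 -m creep '[[6,-0.8,-0.6,0,0,0,0],[6,-0.8,-0.6,0,0,0,0],[6.2,0.4,0.3,0,0,0,0],[6.2,0.4,0.3,0,0,0,0],[6.2,0.4,0.3,0,0,0,0],[6.2,0.4,0.3,0,0,0,0],[6.1,1.8,1.3,0,0,0,0],[6.1,1.8,1.3,0,0,0,0],[6.1,1.8,1.3,0,0,0,0],[6.1,1.8,1.3,0,0,0,0]]'
python3 - <<'E'
from h import *
plan([-85,19,71],0,35)
c=capture("scene");a=cv2.resize(c["color"][120:220,190:310],None,fx=4,fy=4)
c=capture("top");b=cv2.resize(c["color"][150:220,220:340],None,fx=4,fy=4)
cv2.imwrite("pics/l.png",np.vstack([a,b])[:600])
E
```

```text
time_s: 14.55
tcp_pos: [0.6128, -0.0929, 0.0704]
ee_rot: [[-0.999, -0.045, -0.031], [-0.055, 0.818, 0.573], [-0.0, 0.574, -0.819]]
wrist_force: [1.1, 2.6, -0.8]
gripper_width: 0.007
t 14.55 now(stand) [-108.7  -63.6   70.4] | shift tool now [11.6 -1.5 -1.8] | turn [ 0.03  0.03 -0.02] | shift in final axes [11.6 -1.5 -1.8] F [ 1.1  2.6 -0.8]
time_s: 15.8
tcp_pos: [0.5512, -0.0871, 0.0703]
ee_rot: [[-0.998, -0.045, -0.031], [-0.055, 0.818, 0.573], [-0.0, 0.574, -0.819]]
wrist_force: [2.5, -0.3, -1.0]
gripper_width: 0.004
t 15.8 now(stand) [-99.6  -2.4  70.3] | shift tool now [21.4 12.3  7.8] | turn [ 0.02  0.02 -0.01] | shift in final axes [21.4 12.3  7.8] F [ 2.5 -0.3 -1. ]
```

View pics/l.png

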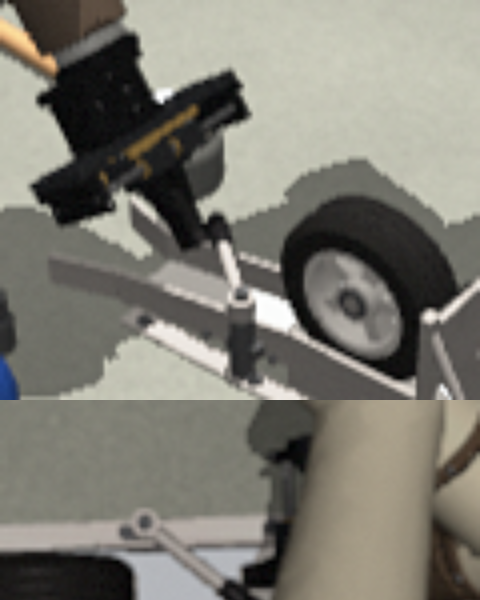

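The bar follows the fingertips (about 1.6 rad, 2.5 N) and the wheel stays put. Continuing to shut.

```bash
python3 -m creep '[[5.4,3,2.1,0,0,0,0],[5.4,3,2.1,0,0,0,0],[5.4,3,2.1,0,0,0,0],[5.4,3,2.1,0,0,0,0],[4.2,4.6,3.2,0,0,0,0],[4.2,4.6,3.2,0,0,0,0],[4.2,4.6,3.2,0,0,0,0],[4.2,4.6,3.2,0,0,0,0],[2.6,4.7,3.3,0,0,0,0],[2.6,4.7,3.3,0,0,0,0]]'
python3 -m creep '[[2.6,4.7,3.3,0,0,0,0],[1,3.9,2.7,0,0,0,0],[1,3.9,2.7,0,0,0,0],[1,3.9,2.7,0,0,0,0],[0,1.6,1.1,0,0,0,0],[0,1.6,1.1,0,0,0,0],[0,0,0,0,0,0,0],[0,0,0,0,0,0,0],[0,0,0,0,0,0,0],[0,0,0,0,0,0,0]]'
python3 - <<'E'
from h import *
plan([-28,47,71],0,35)
p=np.load("stand.npy")
c=capture("scene");a=cv2.resize(c["color"][120:220,190:310],None,fx=4,fy=4)
for qd in(130.6,137.5):
    d=np.radians(227.6-qd);L=np.array([[-14,-47,75.5],[-14+122*np.cos(d),-47+122*np.sin(d),75.5]])/1e3
    q=((proj(c,s2w(p,L))-[190,120]+.5)*4).astype(int);cv2.line(a,q[0].tolist(),q[1].tolist(),(0,0,255) if qd>135 else (0,255,255),1)
c=capture("top");b=cv2.resize(c["color"][150:220,220:340],None,fx=4,fy=4)
cv2.imwrite("pics/m.png",np.vstack([a,b])[:600])
E
```

```text
time_s: 17.15
tcp_pos: [0.5052, -0.0408, 0.0704]
ee_rot: [[-0.998, -0.045, -0.031], [-0.055, 0.818, 0.573], [-0.0, 0.574, -0.819]]
wrist_force: [1.5, -0.9, -0.3]
gripper_width: 0.009
time_s: 18.4
tcp_pos: [0.4995, -0.0225, 0.0704]
ee_rot: [[-0.998, -0.047, -0.029], [-0.055, 0.823, 0.566], [-0.003, 0.567, -0.824]]
wrist_force: [0.8, -14.2, 1.4]
gripper_width: 0.006
t 18.4 now(stand) [-32.2  45.7  70.4] | shift tool now [1.3 3.8 1.9] | turn [-0.48  0.15  0.08] | shift in final axes [1.3 3.8 1.9] F [  0.8 -14.2   1.4]
```

View pics/m.png

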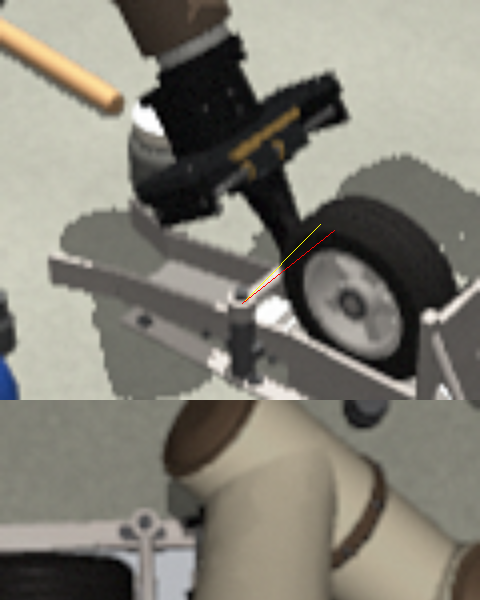

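The bar met a hard stop (14 N against 2 N of friction). I back away and check it unobstructed.

```bash
python3 -m creep '[[0,-3,-2,0,0,0,0],[0,-6.5,-4.6,0,0,0,0],[0,-6.5,-4.6,0,0,0,0],[0,-6.5,-4.6,0,0,0,0],[0,-6.5,-4.6,0,0,0,0],[0,-6,-35,0,0,0,0],[0,-6,-35,0,0,0,0],[0,-20,-40,0,0,0,0],[0,-20,-40,0,0,0,0],[0,-20,-40,0,0,0,0]]'
python3 - <<'E'
from h import *
plan([-150,47,150],0,35)
p=np.load("stand.npy"); R,t=stand_T(p); V=[]
cs=[(capture("scene"),[190,120]),(capture("top"),[200,140])]
for c,o in cs:
    a=cv2.resize(c["color"][o[1]:o[1]+75,o[0]:o[0]+120],None,fx=4,fy=4)
    for qd in(130.6,137.5):
        d=np.radians(227.6-qd);L=np.array([[-14,-47,75.5],[-14+122*np.cos(d),-47+122*np.sin(d),75.5]])/1e3
        q=((proj(c,s2w(p,L))-o+.5)*4).astype(int);cv2.line(a,q[0].tolist(),q[1].tolist(),(0,0,255) if qd>135 else (0,255,255),1)
    V.append(a)
cv2.imwrite("pics/n.png",np.vstack(V))
E
```

```text
time_s: 19.75
tcp_pos: [0.5094, -0.2222, 0.1856]
ee_rot: [[-0.998, -0.045, -0.031], [-0.055, 0.817, 0.573], [0.0, 0.574, -0.819]]
wrist_force: [1.1, 0.4, 0.6]
gripper_width: 0.003
t 19.75 now(stand) [-232.1   46.8  185.6] | shift tool now [ 0.2 46.8 76.3] | turn [ 0.05  0.02 -0.02] | shift in final axes [ 0.2 46.8 76.2] F [1.1 0.4 0.6]
```

View pics/n.png

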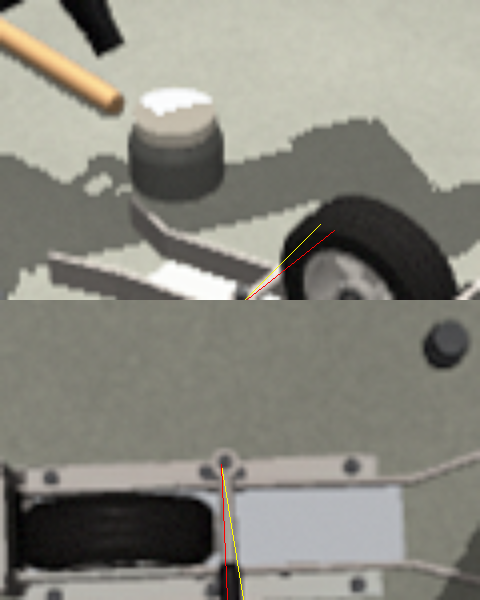

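```bash
python3 -c "
from station import finish_job,sense
print(finish_job(), sense()['time_s'])"
```

```text
the job is handed in; nothing more can be done
the job is handed in; nothing more can be done
```

The wheel is seated against the rubber stop and the keeper bar is shut behind it. I handed the job in at about 20 s of the 64 s; no verdict was reported.

- **Rolling:** I pushed the black wheel from behind with the shut fingertips tilted 35°, below axle height. It went up the ramp with 4–5 N at the wrist and rolled over the crest to the stop by itself. The outline predicted for the seated position matched the picture.
- **Keeper:** I swept the bar round by its grip at 1–3 N until it met a hard stop at 14 N. In the last top view it lies parallel to the predicted fully shut line, about 2.39 rad.
- **Last checks:** In the last pictures the wheel sits straight and centred against the stop. The paste tin and socket look unmoved, and I saw nothing touch any of the other things, but I did not re-measure the bystanders.
- **Disagreement:** The top and scene cameras differed by a few millimetres when I located the stand and wheel. No other check failed.

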